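# Restock the pull-out spice cabinet and latch it

## Task

Restock the small wooden spice cabinet: stand the red jar with the yellow lid, the honey jar with the green lid and the brushed steel canister upright in the three empty compartments of its pulled-out tray, one in each. Then push the tray fully home and swing the brass hook on top of the cabinet all the way round in front of the stud, so that the tray cannot roll out. Leave the shaker in its compartment and everything else where it stands.

Things in the scene. Friction and masses are not known exactly. Their poses are not given: they have to be found in the camera images.
- cabinet: Fixed oak worktop cabinet, 130 deep (x) x 341 wide (y) x 124 mm high with an open front, no door. Origin: centre of its underside; z up, its front faces -x of its own frame (towards the robot), +y is to the left as the robot sees it. The front edge of the carcass is at x = -65 mm (its top board overhangs 2 mm).
- tray (a joint): How far the divided tray is pushed into the cabinet along the cabinet's +x, m: about 0 = pulled right out (start), 0.112 = fully home, at its stop. Friction 1 to 2 N. Light wood: floor top 10 mm above the worktop, front board and outer walls up to 46 mm, 5 mm dividers up to 40 mm. Its four compartments form one row along the cabinet's y: a narrow one (shaker) at the -y end, then three empty ones.
- cell_1 (a point): Centre of the floor of the empty compartment (78 x 78 mm) next to the shaker's; moves with the tray, axes as the cabinet's. With the tray out it lies 75 mm in front of the carcass. Fingers that close along the cabinet's x have free room there; along y the neighbouring jars stand only 15 to 20 mm apart.
- cell_2 (a point): Centre of the floor of the middle empty compartment (78 x 78 mm), 83 mm from cell_1.
- cell_3 (a point): Centre of the floor of the empty compartment (78 x 78 mm) at the +y end, 83 mm from cell_2.
- shaker_cell (a point): Centre of the floor of the narrow compartment (52 mm along y, 78 mm along x) at the -y end, which holds the shaker.
- tray_post (a point): Middle of the front (-x) face, 100 mm above the worktop, of the oak post (24 mm wide along y, 14 mm deep, 124 mm high) at the -y end of the tray's low front board: the tray's pull, and the place to push it (lower down, a gripper would meet the jars). Axes as the cabinet's.
- stud (a point): Brass stud (8 mm shaft, 13 mm cap) on top of the tray's post; this point is 10 mm above the post's top. With the tray home it stands at cabinet x = -73, y = -158.5 mm.
- hook (a joint): Angle (rad) of the flat brass hook on the cabinet's top about its upright pivot: 0 = bar parked along the front, pointing to the cabinet's +y; it turns counter-clockwise seen from above to 1.571 = latched, bar pointing to the cabinet's -x beside the stud, its bill in front of the stud. Stays where it is left. If the tray is not home the bill strikes the stud.
- hook_hinge (a point): The hook's pivot, on the cabinet's top (127 mm high; cabinet x = 3, y = -146.5 mm). Axes as the cabinet's.
- thumb (a point): Top of the hook's upright thumb piece (10 mm thick across the bar, 30 mm long along it, 27 mm high above the bar; top 161 mm above the worktop), 50 mm from the pivot. This point's -x axis points along the bar away from the pivot. It can be pinched from above across its 10 mm, or pushed.
- red_jar: Jar of red preserve with a yellow lid, 66 mm diameter, 100 mm high, 0.44 kg. Origin: centre of its underside.
- honey_jar: Faceted glass honey jar with a green lid, 64 x 68 mm, 84 mm high, 0.25 kg. Origin: centre of its underside.
- canister: Brushed steel canister, 56 mm diameter, 90 mm high, 0.28 kg. Origin: centre of its underside.
- shaker: Grey shaker, 44 mm diameter, 90 mm high, standing in the narrow compartment. Origin: centre of its underside.
- pot: Flat cream-coloured round pot, 90 mm diameter, 32 mm high, standing on the +y half of the cabinet's top. Bystander. Origin: centre of its underside.
- mug: Teal mug, 86 x 123 mm, 90 mm high. Bystander. Origin: centre of its underside.
- tea_box: Dark carton, 75 x 126 mm, 72 mm high. Bystander. Origin: centre of its underside.
Mind the look-alikes: they are no part of the job. What is shaped like the honey_jar but blue is not meant.

How it is judged:
By the outcome, as a careful person would: the job done as asked, in the order asked, and still so for the second after the job is handed in, with the robot touching nothing.
It also fails if it takes over 72 s, if anything falls off the work surface, if the arm or the gripper's body presses on something with over 40 N, if the wrist force passes 120 N, or if a joint passes its speed limit or range.

## Robot

A 6-joint arm with a two-finger parallel gripper is mounted at the origin on a cart in front of the work surface, level with it; the furniture and walls round the work are solid. World frame = base frame: x ahead of the robot, y to its left, z up, the work surface at z = 0. Lengths are in mm, angles in degrees, forces in N, time in s.
With the tool pointing down it reaches from about 150 to 775 mm from the base axis. Payload 6.1 kg.
Tool frame: the origin (TCP) lies at the centre of the arm's flange, where the gripper is bolted on; the fingertips stand 173 mm ahead of it and the grasp point (between the pads) lies 155 mm ahead of it; z points along the fingers, y is the line along which they close (so a half turn about z gives the same grasp; the last joint's range is limited). The gripper opens to 85 mm and grips with 20 to 120 N. Pads are 22 mm wide; open, the fingers measure 114 mm over their backs; the gripper's body (76 mm by 85 mm) begins 54 mm behind the grasp point. The pads swing forward as they close: fully open they stand 13 mm farther back than shut.
Start: joints at [-63.541, 7.208, -2.269, 80.523, 0, 90], TCP at [233.911, -469.994, 404.695] pointing down, gripper open.
Joint ranges: [-155.77, 155.77], [-54.66, 111.73], [-72.52, 77.12], [-102.08, 115.82], [-83.92, 84.16], [-180, 180]. Speed limits (degrees/s): [136.94, 136.94, 172.46, 180, 180, 180].

## Interface

Orientations are given as a 3x3 rotation matrix whose columns are the frame's x, y, z axes.
In Python, from station import robot gives the robot as it stands.
- The arm moves only by the shell command python3 -m jog 'ROWS' [FORCE]. ROWS is JSON, a list of rows, each a list of 5 numbers: the opening, from -1 (shut) to 1 (fully open), then the shift along the world's x, y, z in units of 250 mm (1.0 is 250 mm), then the turn about the world's z in units of 90 degrees (1.0 is 90 degrees). In form: [[fingers, tx, ty, tz, turn], ...]. A call has 1 to 20 rows; each row is the pose to reach, as a shift and turn from the pose commanded when the call began; what a row does not reach only later rows make up. A row lasts 1/8 s, in which the tool goes at most 62.5 mm and 10.7 degrees, less where a joint would pass 70% of its speed; a pose out of reach is approached as far as the arm can. A call with a number of a shift or a turn outside -1 to 1 is refused whole. A call with a gripper value outside its range is refused whole. The fingers move at their own pace and stop on an object; FORCE is the grip in N (left out, the last holds). Time passes only in rows, so rows that repeat a pose let the fingers close. It gives the time, the measured TCP pose, the force, the opening and the grip force at its end, in the units of the state.
- robot.state(): the state, without advancing time (a new reading comes with each control period).
- robot.grab_frame(name): name is "scene" or "top" or "wrist"; returns a dict with "frame" (400x640x3 uint8, red, green, blue), "camera_matrix" (3x3 intrinsics, pixels), "R" (3x3) and "t" (3): a world point X has camera coordinates R X + t. Camera axes: x right, y down, z forward; pixel columns grow to the right and rows downward; lengths in mm; the calibration is good to about 2 mm. A picture is of the moment at which its call begins. There is no depth.
- robot.finish_job(): hands the job in; it is judged then, once.
The state is a dict: "time": time; "joint_pos": joint angles; "qvel": joint speeds; "joint_efforts": joint torques, N m; "position": TCP position; "tool_rot": TCP orientation; "contact_force": force on the tool from outside, world axes, zero at the start; "moment": the same for the moment, N m; "width": opening from 0.0 (shut) to 1.0 (fully open); "grasp_force": force on a finger pad.
Only numpy, scipy, OpenCV 4.12 (cv2) and the standard library are available. Lean on these libraries where they do the work, as an engineer would, in place of code of your own. Each camera call takes 0.05 s, during which the arm holds its last target. There are 200 camera calls.

## Working session

There is one attempt and no reset: what is moved stays moved. The work goes in short steps, Python scripts to look and compute and a shell command to move; the robot and the scene stay as the last step left them, time stands still between calls to the robot, and variables do not carry over. Pictures are saved under pics/ and viewed, at most 11 in all, crops included, and the job is handed in when it is done.

```bash
mkdir -p pics; ls
python3 - <<'E'
from station import robot
import cv2
s=robot.state(); print(s['time'],s['position'],s['tool_rot'],s['width'])
for n in ("scene","top"):
    f=robot.grab_frame(n); cv2.imwrite(f'pics/{n}0.png',f['frame'][:,:,::-1]); print(n,f['camera_matrix'],f['R'],f['t'])
E
```

```text
pics
0.0 [ 233.85254495 -469.88592927  403.92102604] [[ 8.95253138e-01  4.45557265e-01 -7.37134696e-04]
 [ 4.45557874e-01 -8.95251990e-01  1.43357386e-03]
 [-2.11820547e-05 -1.61184767e-03 -9.99998701e-01]] 1.0016305037514461
scene [[469.06567545   0.         318.14176446]
 [  0.         469.06567545 197.22377635]
 [  0.           0.           1.        ]] [[ 0.87341579 -0.4869271  -0.00684492]
 [-0.21651809 -0.37570803 -0.90109011]
 [ 0.43619351  0.78850838 -0.43357785]] [-369.3800347   213.43619139 1032.58847986]
top [[502.78250201   0.         314.5141789 ]
 [  0.         502.78250201 197.39032966]
 [  0.           0.           1.        ]] [[ 0.24201053 -0.97021907  0.01028851]
 [-0.88578876 -0.22525309 -0.40575771]
 [ 0.39599139  0.08908419 -0.91392277]] [-123.14468193  416.03451814 1512.48383812]
```

View pics/scene0.png

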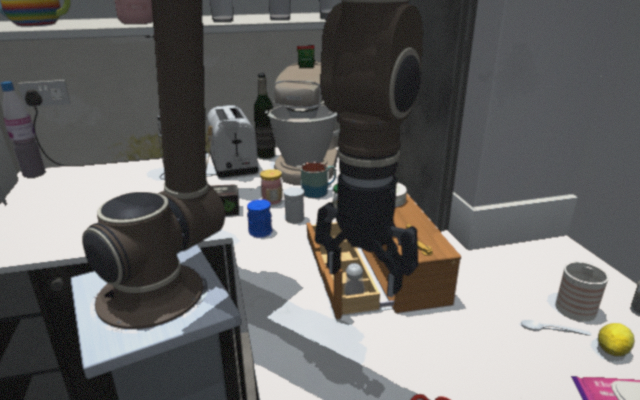

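View pics/top0.png

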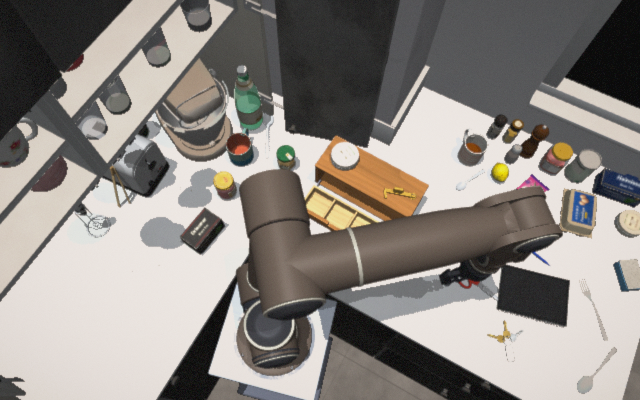

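The scene shows the cabinet (about 380,250), canister (294,205), red jar (271,186) and the blue decoy (259,218). The top view shows the yellow lid (225,184), the green lid (286,156), the hook (400,193) and the cabinet top. The arm hides part of the tray and the canister.

```bash
cat > h.py <<'E'
import numpy as np, cv2
from station import robot
def ray(f,uv):
    d=f['R'].T@np.linalg.solve(f['camera_matrix'],[uv[0],uv[1],1.]); return -f['R'].T@f['t'],d
def plane(f,uv,z):
    o,d=ray(f,uv); return o+d*(z-o[2])/d[2]
def proj(f,X):
    p=f['camera_matrix']@(f['R']@np.asarray(X,float)+f['t']); return p[:2]/p[2]
def blobs(f,lo,hi,amin=20):
    h=cv2.cvtColor(f['frame'],cv2.COLOR_RGB2HSV); m=cv2.inRange(h,np.array(lo),np.array(hi))
    n,l,s,c=cv2.connectedComponentsWithStats(m)
    return [(c[i].round(1),s[i].tolist()) for i in range(1,n) if s[i][4]>=amin]
E
python3 - <<'E'
from h import *
np.set_printoptions(precision=1,suppress=True)
t=robot.grab_frame('top'); s=robot.grab_frame('scene')
print('yellow',plane(t,(225,182),100)); print('green',plane(t,(286,154),84))
print('canister scene',plane(s,(294,218),0), plane(s,(294,191),90))
print('red scene',plane(s,(271,174),100)); print('blue',plane(s,(259,233),0))
for n,uv in dict(BL=(334,138),FL=(317,177),BR=(427,186),FR=(409,221)).items(): print(n,plane(t,uv,124))
for n,uv in dict(FRtop=(395,268),FRbot=(397,307),).items(): print(n,plane(s,uv,124 if 'top' in n else 0))
print('mug',plane(t,(240,149),90),'box',plane(t,(203,230),72))
print('y',blobs(t,(20,120,120),(32,255,255))); print('g',blobs(t,(45,90,30),(85,255,255)))
a=t['frame'][125:285,170:450]; b=s['frame'][155:325,210:480]
a=cv2.resize(a,None,fx=2.8,fy=2.8,interpolation=cv2.INTER_CUBIC); cv2.imwrite('pics/t1.png',a[:,:,::-1])
b=cv2.resize(b,None,fx=2.9,fy=2.9,interpolation=cv2.INTER_CUBIC); cv2.imwrite('pics/s1.png',b[:,:,::-1])
E
```

```text
yellow [410.4 271.5 100. ]
green [565.2 112.6  84. ]
canister scene [432.7 159.9   0. ] [430.6 150.   90. ]
red scene [415.6 271.2 100. ]
blue [312.  130.2   0. ]
BL [641.  -31.6 124. ]
FL [488.8 -11.8 124. ]
BR [ 543.6 -355.   124. ]
FR [ 412.9 -319.8  124. ]
FRtop [ 410.3 -327.2  124. ]
FRbot [ 444.1 -302.9    0. ]
mug [542.6 264.3  90. ] box [246.8 294.5  72. ]
y [(array([511.9, 133. ]), [509, 130, 8, 7, 38]), (array([562.3, 150.5]), [553, 142, 20, 18, 258]), (array([500.3, 171.3]), [492, 163, 17, 18, 220]), (array([222.6, 180.3]), [214, 172, 19, 18, 253]), (array([398.2, 188.6]), [394, 187, 9, 4, 22]), (array([388.4, 191.8]), [384, 188, 15, 10, 52]), (array([408.4, 194.6]), [400, 192, 16, 7, 56]), (array([502.9, 335.7]), [496, 329, 14, 13, 61])]
g [(array([244. ,  77.4]), [239, 75, 9, 6, 27]), (array([252.2, 101. ]), [244, 91, 16, 22, 192]), (array([251.9, 125. ]), [241, 119, 21, 10, 83]), (array([284.2, 152.6]), [277, 146, 17, 16, 174]), (array([628.5, 200.3]), [624, 199, 10, 4, 22])]
```

View pics/t1.png

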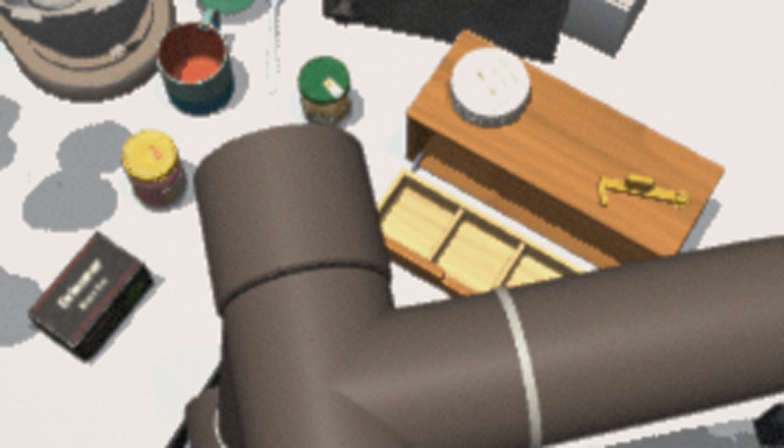

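View pics/s1.png

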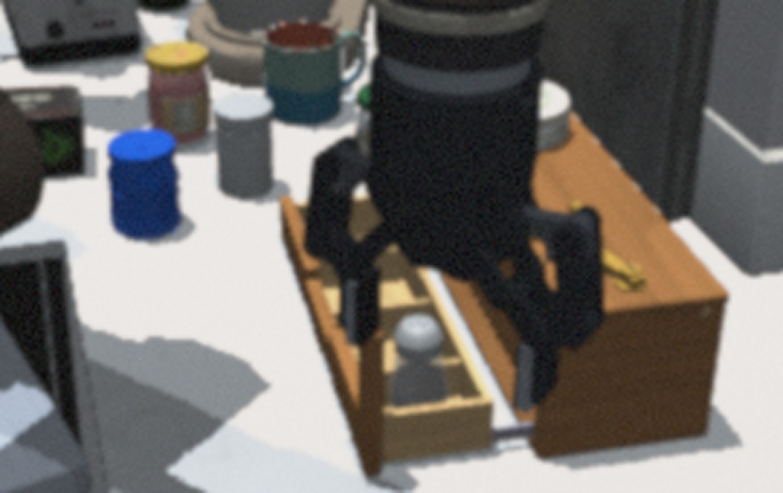

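The crops show the yellow lid at crop (151,155) and the green lid at (324,82). The cabinet top corners are clear in t1, and its yaw is about -17°. I'll move towards the red jar, which also clears the view of the tray.

```bash
python3 -m jog '[[1,0.24,0.99,0,0.17],[1,0.24,0.99,0,0.17],[1,0.24,0.99,0,0.17],[1,0.24,0.99,0,0.17],[1,0.24,0.99,0,0.17]]' && python3 -m jog '[[1,0.24,0.99,0,0.17],[1,0.24,0.99,0,0.17],[1,0.24,0.99,0,0.17],[1,0.24,0.99,0,0.17],[1,0.24,0.99,0,0.17]]' && python3 -m jog '[[1,0.24,0.98,0,0.17],[1,0.24,0.98,0,0.17],[1,0.24,0.98,0,0.17],[1,0.24,0.98,0,0.17],[1,0.24,0.98,0,0.17],[1,0.24,0.98,0,0.17]]'
python3 - <<'E'
from h import *
np.set_printoptions(precision=1,suppress=True)
print(robot.state()['tool_rot'])
for n in ('top','scene','wrist'):
    f=robot.grab_frame(n); np.savez(f'f_{n}.npz',**f)
    if n=='top': im=cv2.resize(f['frame'][115:285,170:450],None,fx=2.8,fy=2.8,interpolation=cv2.INTER_CUBIC)
    if n=='scene': im=cv2.resize(f['frame'][155:325,210:480],None,fx=2.9,fy=2.9,interpolation=cv2.INTER_CUBIC)
    if n=='wrist': im=f['frame']
    cv2.imwrite(f'pics/m_{n}.png',im[:,:,::-1])
E
```

```text
time: 0.82
position: [294.1, -219.4, 405.0]
tool_rot: [[0.742, 0.67, 0.001], [0.67, -0.742, 0.0], [0.001, 0.0, -1.0]]
contact_force: [0.1, -1.2, 0.6]
width: 0.999
grasp_force: 0.0
time: 1.45
position: [354.6, 28.2, 404.5]
tool_rot: [[0.537, 0.843, -0.0], [0.843, -0.537, 0.0], [0.0, -0.0, -1.0]]
contact_force: [-1.2, -0.6, 0.3]
width: 0.996
grasp_force: 0.0
time: 2.2
position: [414.6, 269.0, 404.2]
tool_rot: [[0.304, 0.953, -0.001], [0.953, -0.304, -0.001], [-0.002, -0.001, -1.0]]
contact_force: [1.1, -1.1, -0.3]
width: 1.002
grasp_force: 0.0
[[ 0.3  1.  -0. ]
 [ 1.  -0.3 -0. ]
 [-0.  -0.  -1. ]]
```

View pics/m_top.png

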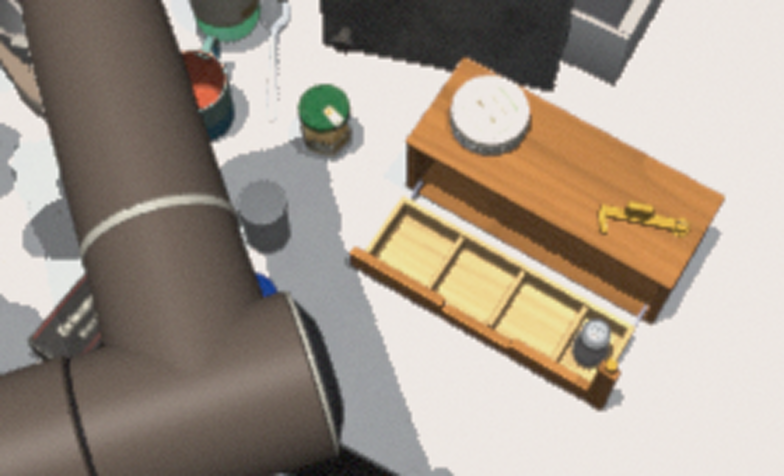

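View pics/m_wrist.png

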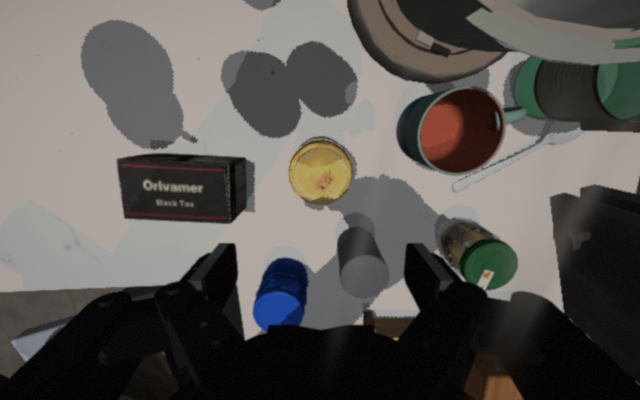

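The top view shows the tray clear: divider rear ends at crop (465,238), (522,272) and (585,310), stud at (612,364), shaker cap at (597,330), hook pivot at (685,227). The wrist view shows the yellow lid (321,173), green lid (490,264) and canister top (366,275).

Run:
```python
from h import *
from scipy.optimize import least_squares
np.set_printoptions(precision=1,suppress=True)
t=dict(np.load('f_top.npz')); w=dict(np.load('f_wrist.npz')); s=dict(np.load('f_scene.npz'))
pts=[((468,60),(65,170.5,124)),((407,145),(-67,170.5,124)),((723,200),(65,-170.5,124)),((672,287),(-67,-170.5,124)),
((612,364),(-185,-158.5,137)),((685,227),(3,-146.5,130)),((465,238),(-101,70,40)),((522,272),(-101,-13,40)),((585,310),(-101,-96,40)),((597,329),(-140,-124.5,99))]
P=[]
for c,l in pts:
    uv=((c[0]+.5)/2.8-.5+170,(c[1]+.5)/2.8-.5+115); P.append((plane(t,uv,l[2])[:2],np.array(l[:2])))
def tr(q,l): c,sn=np.cos(q[2]),np.sin(q[2]); return np.array([q[0]+c*l[0]-sn*l[1],q[1]+sn*l[0]+c*l[1]])
r=least_squares(lambda q:np.concatenate([tr(q,l)-p for p,l in P]),[520,-180,-.3],loss='soft_l1',f_scale=3)
q=r.x; print('cab',q[:2],np.degrees(q[2])); print(np.array([tr(q,l)-p for p,l in P]))
np.save('q.npy',q)
for n,y in (('c1',-54.5),('c2',28.5),('c3',111.5)): print(n,tr(q,(-140,y)))
print('wrist cam',-w['R'].T@w['t'])
print('red',plane(w,(321,172.5),100),'green',plane(w,(490,264),84),'can',plane(w,(366.5,275),90))
print('top: red',plane(t,(223.4,180),100),'green',plane(t,(170+324.5/2.8-.3,115+109/2.8-.3),84),'can',plane(t,(170+264.5/2.8-.3,115+201/2.8-.3),90))
print('y',blobs(w,(20,100,100),(32,255,255),300)); print('g',blobs(w,(45,90,30),(85,255,255),300))
```

```text
cab [ 538.  -177.9] -17.863313278282074
[[ 1.9  3.5]
 [ 2.9  1.7]
 [ 3.6 -2.3]
 [-3.8  0.1]
 [-4.5 -0.7]
 [-1.6  2.8]
 [-0.6  2.5]
 [-0.3 -2.6]
 [ 2.6 -1.5]
 [-0.9 -2.6]]
c1 [ 388.  -186.8]
c2 [ 413.5 -107.8]
c3 [439.  -28.8]
wrist cam [433.9 332.2 373.3]
red [419.2 284.4 100. ] green [570.1 121.3  84. ] can [431.8 154.7  90. ]
top: red [415.9 278.7 100. ] green [566.3 114.2  84. ] can [430.3 147.9  90. ]
y [(array([319.6, 170.7]), [289, 143, 63, 59, 2601])]
g [(array([528.4,  87.1]), [515, 57, 29, 60, 944]), (array([623.7,  87. ]), [603, 62, 37, 53, 1146]), (array([486. , 262.6]), [463, 239, 44, 50, 1390])]
```

Run:
```python
from h import *
np.set_printoptions(precision=2,suppress=True)
w=robot.grab_frame('wrist'); t=robot.grab_frame('top'); s=robot.grab_frame('scene'); st=robot.state()
print(st['position'],st['tool_rot'][0],w['R'],-w['R'].T@w['t'])
for n,f in (('s',s),('t',t),('w',w)): 
    print(n,[b for b in blobs(f,(20,110,90),(32,255,255),40)][:6])
    print(n,'blue',blobs(f,(108,150,60),(125,255,255),40))
for n,X in dict(red=(415.9,278.7,100),redw=(419.2,284.4,100),can=(430.3,147.9,90),canw=(431.8,154.7,90),can0=(431,150,0)).items(): print(n,proj(s,X))
h=cv2.cvtColor(s['frame'],cv2.COLOR_RGB2GRAY)
print('row205',h[205,275:315]); print('col294',h[180:230,294])
h=cv2.cvtColor(w['frame'],cv2.COLOR_RGB2GRAY);
```

```text
[413.93 268.82 405.18] [0.3  0.95 0.  ] [[ 0.95 -0.31  0.  ]
 [-0.3  -0.92  0.27]
 [-0.08 -0.26 -0.96]] [433.83 332.23 373.55]
s [(array([14.6,  1.3]), [1, 0, 29, 4, 94]), (array([270.3, 173.8]), [261, 170, 20, 9, 127]), (array([413.6, 241.7]), [391, 230, 41, 25, 205]), (array([616.1, 337.3]), [599, 323, 34, 30, 767])]
s blue [(array([259.1, 217.4]), [248, 200, 23, 36, 719])]
t [(array([511.2, 132.9]), [508, 128, 9, 10, 48]), (array([562. , 150.9]), [552, 142, 21, 19, 279]), (array([500.1, 171.6]), [492, 163, 17, 19, 236]), (array([398.5, 192.3]), [384, 187, 32, 12, 142]), (array([502.4, 334.4]), [490, 322, 20, 20, 80])]
t blue [(array([611.8, 178.8]), [604, 172, 16, 14, 100]), (array([576.6, 206.6]), [573, 192, 10, 30, 115]), (array([589.2, 206.9]), [584, 196, 9, 25, 101])]
w [(array([319.7, 170.7]), [289, 142, 63, 62, 2494])]
w blue [(array([279.8, 284.6]), [260, 274, 39, 20, 263]), (array([277. , 308.7]), [254, 289, 50, 42, 1533])]
red [270.06 173.13]
redw [270.3  172.27]
can [294.22 191.3 ]
canw [293.61 190.29]
can0 [295.03 219.56]
row205 [102 103 108 114 118 124 138 142 138 119  84  73  76  76  80  81  78  83
  81  83  81  83  80  78  78  76  75  80  93 122 138 143 145 144 145 144
 146 146 147 154]
col294 [ 69  71  68  64  93 161 203 174 132 120 120 118 121 119 119 112  93  87
  82  79  74  78  82  80  82  83  81  84  79  79  79  81  77  79  79  76
  81  79  78  78  78  79  81  97 123 139 139 141 143 144]
```

```bash
python3 -m jog '[[1,0.01,0.042,-0.2,0],[1,0.01,0.042,-0.4,0],[1,0.01,0.042,-0.6,0],[1,0.01,0.042,-0.725,0],[1,0.01,0.042,-0.725,0],[-1,0.01,0.042,-0.725,0],[-1,0.01,0.042,-0.725,0],[-1,0.01,0.042,-0.725,0],[-1,0.01,0.042,-0.725,0],[-1,0.01,0.042,-0.725,0],[-1,0.01,0.042,-0.725,0]]' 50
```

```text
time: 3.88
position: [417.3, 280.9, 225.8]
tool_rot: [[0.303, 0.953, 0.004], [0.953, -0.303, 0.002], [0.003, 0.003, -1.0]]
contact_force: [1.2, -1.8, 6.2]
width: 0.74
grasp_force: 56.1
```

```bash
python3 -m jog '[[-1,0,0,0.2,0],[-1,0,0,0.4,0],[-1,-0.01,-0.15,0.6,0],[-1,-0.02,-0.35,0.6,0],[-1,-0.04,-0.55,0.6,0],[-1,-0.05,-0.75,0.6,0],[-1,-0.06,-0.95,0.6,0]]' && python3 -m jog '[[-1,-0.01,-0.2,0,0],[-1,-0.02,-0.4,0,0],[-1,-0.04,-0.6,0,0],[-1,-0.05,-0.8,0,0],[-1,-0.054,-0.919,0,0],[-1,-0.054,-0.919,-0.2,0],[-1,-0.054,-0.919,-0.38,0],[-1,-0.054,-0.919,-0.38,0]]'
python3 - <<'E'
from h import *
f=robot.grab_frame('scene'); np.savez('f2.npz',**f); g=robot.grab_frame('top'); np.savez('f2t.npz',**g)
a=cv2.resize(f['frame'][185:330,290:470],None,fx=3,fy=3,interpolation=cv2.INTER_CUBIC)
b=cv2.resize(g['frame'][180:260,290:410],None,fx=2,fy=2,interpolation=cv2.INTER_CUBIC)
c=np.zeros((435,540+240,3),np.uint8); c[:,:540]=a; c[:160,540:]=b
cv2.imwrite('pics/p2.png',c[:,:,::-1])
E
```

```text
time: 4.75
position: [400.8, 41.6, 374.0]
tool_rot: [[0.302, 0.953, 0.001], [0.953, -0.302, 0.0], [0.0, 0.001, -1.0]]
contact_force: [-0.0, 1.1, -4.2]
width: 0.746
grasp_force: 58.0
time: 5.75
position: [386.2, -186.1, 275.8]
tool_rot: [[0.303, 0.953, -0.006], [0.953, -0.303, 0.003], [0.001, -0.007, -1.0]]
contact_force: [-0.8, 0.2, -2.8]
width: 0.743
grasp_force: 58.2
```

View pics/p2.png

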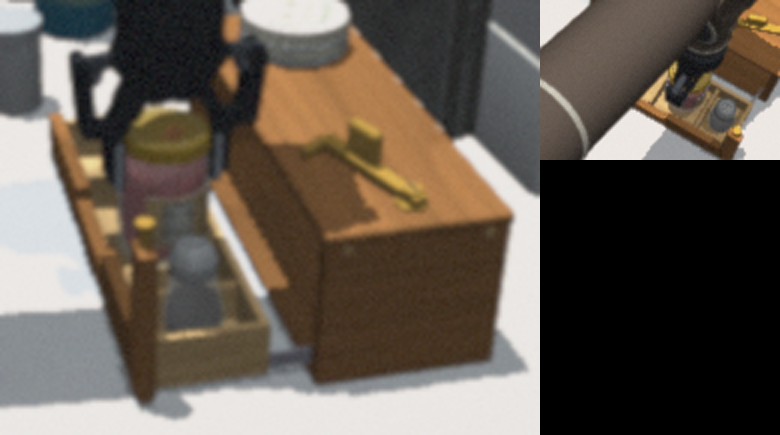

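The view shows the jar upright in the gripper over cell 1, with carcass corners at crop (325,238), (512,215), (316,381) and (492,358) and the stud at (146,228). I'll check the cabinet fit against these.

Run:
```python
from h import *
np.set_printoptions(precision=1,suppress=True)
q=np.load('q.npy'); s=dict(np.load('f2.npz')); c,sn=np.cos(q[2]),np.sin(q[2])
for uv,l in (((325,238),(-67,-170.5,124)),((512,215),(65,-170.5,124)),((316,381),(-65,-170.5,0)),((492,358),(65,-170.5,0)),((146,222),(-185,-158.5,138)),((416,202),(3,-146.5,130)),((193,238),(-140,-124.5,100)),((142,402),(-192,-170.5,0)),((145,245),(-185,-158.5,124))):
    uv=((uv[0]+.5)/3-.5+290,(uv[1]+.5)/3-.5+185); p=plane(s,uv,l[2]); d=p[:2]-q[:2]
    print(l,'meas local',c*d[0]+sn*d[1],-sn*d[0]+c*d[1])
t=dict(np.load('f2t.npz'))
p=plane(s,(346.4,229),152.5);print('lid',p)
print(robot.state()['contact_force'])
```

```text
(-67, -170.5, 124) meas local -65.40616383149171 -169.47640244656765
(65, -170.5, 124) meas local 65.34197977063187 -169.1483894081887
(-65, -170.5, 0) meas local -60.239998041243 -161.2744237082598
(65, -170.5, 0) meas local 69.85975153907563 -162.92233049020456
(-185, -158.5, 138) meas local -179.66217904122266 -148.13382772175004
(3, -146.5, 130) meas local 5.187847873522017 -149.77295191749326
(-140, -124.5, 100) meas local -139.01816331148314 -117.38123590972023
(-192, -170.5, 0) meas local -183.14356245242897 -157.99223105190075
(-185, -158.5, 124) meas local -181.39666333980625 -153.3113938477158
lid [ 383.  -195.   152.5]
[-0.1  0.3 -3.2]
```

```bash
python3 -m jog '[[-1,0.01,0.008,-0.05,0],[-1,0.01,0.008,-0.1,0],[-1,0.01,0.008,-0.15,0],[-1,0.01,0.008,-0.165,0],[-1,0.01,0.008,-0.165,0]]' ; python3 -m jog '[[-1,0,0,-0.01,0],[-1,0,0,-0.01,0]]'
```

```text
time: 6.48
position: [390.3, -184.7, 236.8]
tool_rot: [[0.303, 0.953, -0.001], [0.953, -0.303, 0.0], [0.0, -0.001, -1.0]]
contact_force: [0.7, -0.3, -3.4]
width: 0.744
grasp_force: 58.4
time: 6.72
position: [391.0, -185.1, 235.8]
tool_rot: [[0.303, 0.953, 0.002], [0.953, -0.303, -0.001], [-0.0, 0.003, -1.0]]
contact_force: [0.6, -0.3, 2.9]
width: 0.743
grasp_force: 58.7
```

```bash
python3 -m jog '[[1,0,0,0,0],[1,0,0,0,0],[1,0,0,0,0],[1,0,0,0.2,0],[1,0,0,0.4,0],[1,0,0,0.6,0],[1,0.03,0.2,0.6,0],[1,0.06,0.4,0.6,0],[1,0.1,0.6,0.6,0],[1,0.1,0.75,0.6,0],[1,0.1,0.75,0.6,0]]'
python3 - <<'E'
from h import *
np.set_printoptions(precision=1,suppress=True)
for n in ('wrist','top'):
    f=robot.grab_frame(n); np.savez(f'f3{n}.npz',**f)
    if n=='wrist': cv2.imwrite('pics/w3.png',f['frame'][:,:,::-1])
    print(n,blobs(f,(20,110,90),(32,255,255),60)); print('g',blobs(f,(45,90,30),(85,255,255),60))
E
```

```text
time: 8.1
position: [415.8, 4.7, 385.1]
tool_rot: [[0.299, 0.954, 0.002], [0.954, -0.299, 0.0], [0.001, 0.002, -1.0]]
contact_force: [0.2, -0.6, 0.4]
width: 1.002
grasp_force: 0.0
wrist []
g [(array([454.5,  20.6]), [415, 0, 77, 54, 2705])]
top [(array([562. , 150.9]), [552, 142, 21, 19, 283]), (array([500.1, 171.7]), [492, 163, 17, 19, 236]), (array([398.8, 192.3]), [384, 187, 32, 12, 146]), (array([362.9, 219.7]), [353, 210, 22, 20, 313]), (array([503.2, 334.2]), [496, 322, 14, 20, 72])]
g [(array([252.2, 101. ]), [244, 91, 16, 22, 188]), (array([252.1, 124.9]), [241, 119, 21, 10, 81])]
```

View pics/w3.png

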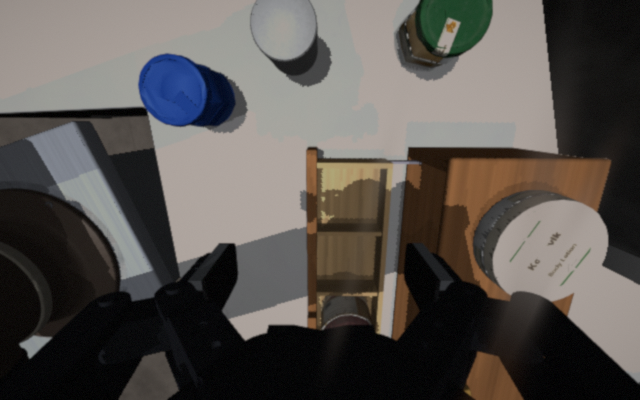

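The wrist view shows the red jar in cell 1 (347,315), c2/c3 divider at row 233 (x 318–383), c1/c2 divider at row 294, the canister top at (283,24) and the green lid at (455,17).

Run:
```python
from h import *
np.set_printoptions(precision=1,suppress=True)
q=np.load('q.npy'); w=dict(np.load('f3wrist.npz')); t=dict(np.load('f3top.npz')); c,sn=np.cos(q[2]),np.sin(q[2])
def loc(p): d=p[:2]-q[:2]; return np.array([c*d[0]+sn*d[1],-sn*d[0]+c*d[1]])
for n,uv,z in (('d23 mid',(350,233),40),('d12 mid',(349,294),40),('front in c3',(318,200),40),('rear in c3',(383,200),40),('cabFL',(447,158),124)): 
    p=plane(w,uv,z); print(n,p,loc(p))
print('can',plane(w,(283,22),90),'green',plane(w,(455,17),84),'red lid top',plane(t,(363.5,219),109),loc(plane(t,(363.5,219),109)))
print(robot.state()['position'])
```

```text
d23 mid [430.4 -66.6  40. ] [-136.6   72.9]
d12 mid [ 406.2 -147.1   40. ] [-134.9  -11.1]
front in c3 [406.2 -15.8  40. ] [-175.2  113.8]
rear in c3 [478.2 -38.5  40. ] [-99.7 114.3]
cabFL [525.2   9.2 124. ] [-69.5 174.1]
can [429.5 152.7  90. ] green [569.3 114.6  84. ] red lid top [ 391.3 -184.   109. ] [-137.8  -50.8]
[415.7   3.  385. ]
```

```bash
python3 -m jog '[[1,0.02,0.2,0,0],[1,0.04,0.4,0,0],[1,0.058,0.595,0,0],[1,0.058,0.595,-0.2,0],[1,0.058,0.595,-0.4,0],[1,0.058,0.595,-0.6,0],[1,0.058,0.595,-0.67,0],[1,0.058,0.595,-0.67,0],[-1,0.058,0.595,-0.67,0],[-1,0.058,0.595,-0.67,0],[-1,0.058,0.595,-0.67,0],[-1,0.058,0.595,-0.67,0],[-1,0.058,0.595,-0.67,0],[-1,0.058,0.595,-0.67,0],[-1,0.058,0.595,-0.67,0]]' 45
```

```text
time: 10.07
position: [430.5, 151.6, 218.7]
tool_rot: [[0.303, 0.953, 0.003], [0.953, -0.303, 0.001], [0.001, 0.002, -1.0]]
contact_force: [-1.1, -0.7, 6.8]
width: 0.649
grasp_force: 47.4
```

```bash
python3 -m jog '[[-1,0,0,0.2,0],[-1,0,0,0.4,0],[-1,-0.01,-0.15,0.6,0],[-1,-0.02,-0.35,0.6,0],[-1,-0.04,-0.55,0.6,0],[-1,-0.05,-0.75,0.6,0],[-1,-0.056,-0.9,0.6,0],[-1,-0.056,-1,0.6,0],[-1,-0.056,-1,0.6,0]]' && python3 -m jog '[[-1,0,-0.032,-0.15,0],[-1,0,-0.032,-0.3,0],[-1,0,-0.032,-0.42,0],[-1,0,-0.032,-0.5,0],[-1,0,-0.032,-0.545,0],[-1,0,-0.032,-0.545,0]]' && python3 -m jog '[[-1,0,0,-0.015,0],[-1,0,0,-0.015,0]]'
```

```text
time: 11.2
position: [415.7, -99.8, 367.1]
tool_rot: [[0.306, 0.952, -0.0], [0.952, -0.306, -0.0], [-0.0, -0.0, -1.0]]
contact_force: [0.6, 0.8, -3.1]
width: 0.649
grasp_force: 50.4
time: 11.95
position: [415.7, -106.0, 230.6]
tool_rot: [[0.302, 0.953, -0.001], [0.953, -0.302, 0.0], [0.0, -0.001, -1.0]]
contact_force: [-0.1, 0.6, -3.6]
width: 0.648
grasp_force: 50.3
time: 12.2
position: [416.9, -106.7, 228.7]
tool_rot: [[0.303, 0.953, 0.004], [0.953, -0.303, -0.001], [0.0, 0.004, -1.0]]
contact_force: [0.9, 0.6, 1.2]
width: 0.646
grasp_force: 50.5
```

```bash
python3 -m jog '[[1,0,0,0,0],[1,0,0,0,0],[1,0,0,0,0],[1,0,0,0.2,0],[1,0,0,0.4,0],[1,0,0,0.6,0],[1,0.15,0.22,0.6,0],[1,0.3,0.44,0.6,0],[1,0.45,0.66,0.6,0],[1,0.61,0.884,0.6,0],[1,0.61,0.884,0.6,0]]' && python3 -m jog '[[1,0,0,-0.2,0],[1,0,0,-0.4,0],[1,0,0,-0.58,0],[1,0,0,-0.65,0],[1,0,0,-0.65,0],[-1,0,0,-0.65,0],[-1,0,0,-0.65,0],[-1,0,0,-0.65,0],[-1,0,0,-0.65,0],[-1,0,0,-0.65,0],[-1,0,0,-0.65,0]]' 40
```

```text
time: 13.58
position: [569.8, 117.3, 376.3]
tool_rot: [[0.3, 0.954, -0.001], [0.954, -0.3, 0.0], [-0.0, -0.001, -1.0]]
contact_force: [-0.1, -0.4, -0.2]
width: 1.001
grasp_force: 0.0
time: 14.95
position: [569.4, 114.6, 217.9]
tool_rot: [[0.303, 0.953, 0.005], [0.953, -0.303, 0.001], [0.002, 0.005, -1.0]]
contact_force: [-1.2, -1.3, 6.4]
width: 0.738
grasp_force: 40.3
```

```bash
python3 -m jog '[[-1,0,0,0.2,0],[-1,0,0,0.4,0],[-1,0,0,0.65,0],[-1,-0.1,-0.12,0.65,0],[-1,-0.25,-0.28,0.65,0],[-1,-0.38,-0.43,0.65,0],[-1,-0.508,-0.568,0.65,0],[-1,-0.508,-0.568,0.65,0]]' && python3 -m jog '[[-1,0,0,-0.15,0],[-1,0,0,-0.3,0],[-1,0,0,-0.42,0],[-1,0,0,-0.53,0],[-1,0,0,-0.585,0],[-1,0,0,-0.585,0]]' && python3 -m jog '[[-1,0,0,-0.02,0],[-1,0,0,-0.02,0]]'
```

```text
time: 15.95
position: [439.3, -29.1, 379.0]
tool_rot: [[0.306, 0.952, 0.002], [0.952, -0.306, -0.001], [0.0, 0.002, -1.0]]
contact_force: [0.8, -0.1, -3.2]
width: 0.734
grasp_force: 44.4
time: 16.7
position: [441.5, -27.2, 230.9]
tool_rot: [[0.303, 0.953, -0.001], [0.953, -0.303, 0.0], [-0.0, -0.001, -1.0]]
contact_force: [-0.6, 1.2, -2.9]
width: 0.731
grasp_force: 44.4
time: 16.95
position: [442.7, -27.7, 227.8]
tool_rot: [[0.303, 0.953, 0.004], [0.953, -0.303, -0.001], [0.001, 0.004, -1.0]]
contact_force: [1.6, -0.5, 3.2]
width: 0.734
grasp_force: 45.0
```

```bash
python3 -m jog '[[1,0,0,0,0],[1,0,0,0,0],[1,0,0,0,0],[1,0,0,0.2,0],[1,0,0,0.4,0],[1,0,0,0.6,0],[-1,-0.15,-0.2,0.6,0],[-1,-0.3,-0.4,0.6,0],[-1,-0.5,-0.6,0.6,0],[-1,-0.65,-0.8,0.6,0],[-1,-0.72,-0.905,0.6,0],[-1,-0.72,-0.905,0.4,0],[-1,-0.72,-0.905,0.25,0],[-1,-0.72,-0.905,0.15,0],[-1,-0.72,-0.905,0.15,0]]' 40
python3 - <<'E'
from h import *
f=robot.grab_frame('scene'); np.savez('f4.npz',**f); g=robot.grab_frame('top'); np.savez('f4t.npz',**g)
a=cv2.resize(f['frame'][180:330,270:470],None,fx=2,fy=2,interpolation=cv2.INTER_CUBIC)
b=cv2.resize(g['frame'][130:280,260:440],None,fx=2.2,fy=2.2,interpolation=cv2.INTER_CUBIC)
c=np.zeros((330,800,3),np.uint8); c[:300,:400]=a; c[:b.shape[0],400:400+b.shape[1]]=b
cv2.imwrite('pics/p4.png',c[:,:,::-1])
E
```

```text
time: 18.82
position: [260.7, -253.2, 262.2]
tool_rot: [[0.303, 0.953, -0.002], [0.953, -0.303, 0.002], [0.002, -0.003, -1.0]]
contact_force: [1.0, 0.2, -0.5]
width: 0.001
grasp_force: 0.0
```

View pics/p4.png

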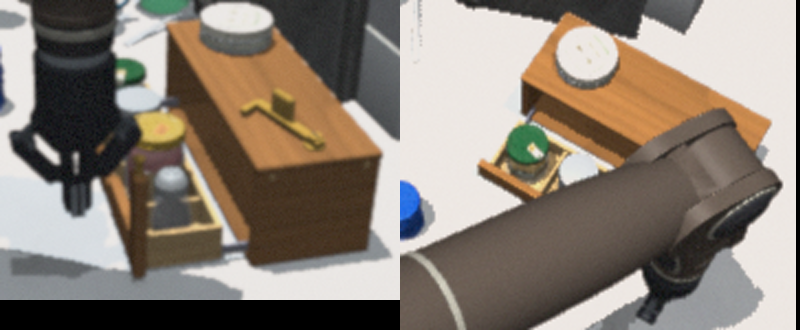

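All three items stand upright in their cells, and the shut fingers are in front of the post. Next I push.

```bash
python3 -m jog '[[-1,0.057,-0.018,0,0],[-1,0.1,-0.032,0,0],[-1,0.14,-0.045,0,0],[-1,0.18,-0.058,0,0],[-1,0.22,-0.071,0,0],[-1,0.26,-0.084,0,0],[-1,0.3,-0.097,0,0],[-1,0.3,-0.097,0,0]]'
python3 - <<'E'
from h import *
np.set_printoptions(precision=1,suppress=True)
q=np.load('q.npy');c,sn=np.cos(q[2]),np.sin(q[2]);p=robot.state()['position'];d=p[:2]-q[:2];print('tool local',c*d[0]+sn*d[1],-sn*d[0]+c*d[1])
f=robot.grab_frame('scene'); 
for b in blobs(f,(20,110,60),(32,255,255),12): print(b)
E
```

```text
time: 19.92
position: [337.2, -278.3, 263.3]
tool_rot: [[0.303, 0.953, 0.0], [0.953, -0.303, -0.0], [-0.0, 0.0, -1.0]]
contact_force: [-0.3, -0.1, -0.7]
width: -0.004
grasp_force: 0.0
tool local -160.2978891719366 -157.22403180837503
(array([27.,  1.]), [1, 0, 57, 4, 154])
(array([30.8, 17.3]), [9, 15, 46, 5, 110])
(array([412.8, 238.7]), [391, 225, 41, 30, 285])
(array([381.3, 247.4]), [377, 243, 9, 9, 45])
(array([615.7, 338.8]), [599, 323, 35, 33, 873])
```

Run:
```python
from h import *
np.set_printoptions(precision=1,suppress=True)
q=np.load('q.npy');c,sn=np.cos(q[2]),np.sin(q[2])
f=robot.grab_frame('scene')
p=plane(f,(381.3,247.4),137);d=p[:2]-q[:2];print('stud local?',c*d[0]+sn*d[1],-sn*d[0]+c*d[1])
p=plane(f,(381.3,247.4),109);d=p[:2]-q[:2];print('lid local?',c*d[0]+sn*d[1],-sn*d[0]+c*d[1])
```

```text
stud local? -85.23796549197127 -124.48123007203904
lid local? -69.64645362335948 -81.62275678958972
```

```bash
python3 -m jog '[[-1,0.06,-0.019,0,0],[-1,0.12,-0.039,0,0],[-1,0.18,-0.058,0,0],[-1,0.2,-0.064,0,0],[-1,0.2,-0.064,0,0]]'; python3 -m jog '[[-1,0.015,-0.005,0,0],[-1,0.03,-0.01,0,0],[-1,0.03,-0.01,0,0]]' ; python3 -m jog '[[-1,0.015,-0.005,0,0],[-1,0.015,-0.005,0,0]]'
```

```text
time: 20.65
position: [386.7, -294.0, 263.2]
tool_rot: [[0.303, 0.953, -0.001], [0.953, -0.303, 0.0], [-0.0, -0.001, -1.0]]
contact_force: [-2.2, 2.2, 1.4]
width: 0.001
grasp_force: 0.9
time: 21.02
position: [389.7, -294.7, 262.7]
tool_rot: [[0.304, 0.953, -0.012], [0.953, -0.304, 0.004], [-0.0, -0.013, -1.0]]
contact_force: [-25.3, 9.8, 16.1]
width: -0.001
grasp_force: 13.5
time: 21.28
position: [391.1, -295.0, 262.5]
tool_rot: [[0.305, 0.952, -0.018], [0.952, -0.305, 0.005], [-0.0, -0.019, -1.0]]
contact_force: [-39.5, 13.3, 22.2]
width: -0.004
grasp_force: 19.0
```

```bash
python3 -m jog '[[-1,-0.1,0.03,0,0],[-1,-0.2,0.064,0,0],[-1,-0.3,0.1,0,0],[-1,-0.3,0.1,0.2,0],[-1,-0.3,0.1,0.4,0],[-1,-0.3,0.4,0.5,0],[-1,-0.3,0.6,0.5,0],[-1,-0.3,0.7,0.5,0]]'
python3 - <<'E'
from h import *
np.set_printoptions(precision=1,suppress=True)
q=np.load('q.npy');c,sn=np.cos(q[2]),np.sin(q[2])
f=robot.grab_frame('scene');g=robot.grab_frame('top'); np.savez('f5.npz',**f); np.savez('f5t.npz',**g)
for n,F in (('s',f),('t',g)):
  for b in blobs(F,(18,110,60),(34,255,255),8):
    for z in (137,):
      p=plane(F,b[0],z);d=p[:2]-q[:2];l=np.array([c*d[0]+sn*d[1],-sn*d[0]+c*d[1]])
      if abs(l[0])<200 and abs(l[1])<200: print(n,b,l)
a=cv2.resize(f['frame'][190:330,300:470],None,fx=2.6,fy=2.6,interpolation=cv2.INTER_CUBIC)
b=cv2.resize(g['frame'][130:270,300:440],None,fx=2.4,fy=2.4,interpolation=cv2.INTER_CUBIC)
C=np.zeros((370,800,3),np.uint8); C[:a.shape[0],:a.shape[1]]=a; C[:b.shape[0],445:445+b.shape[1]]=b
cv2.imwrite('pics/p5.png',C[:,:,::-1])
E
```

```text
time: 22.28
position: [322.5, -121.0, 389.6]
tool_rot: [[0.302, 0.953, 0.003], [0.953, -0.302, -0.001], [0.0, 0.003, -1.0]]
contact_force: [1.2, -1.0, -0.4]
width: 0.002
grasp_force: 0.0
s (array([412.5, 238.3]), [390, 224, 43, 31, 393]) [ -10.8 -103.8]
s (array([393.1, 254.2]), [390, 250, 7, 11, 38]) [ -70.5 -153.3]
t (array([399. , 192.5]), [384, 187, 32, 13, 188]) [ -13.6 -103.6]
t (array([363.5, 202.5]), [361, 199, 7, 8, 16]) [-101.5  -27. ]
t (array([385.8, 213.8]), [382, 212, 8, 5, 12]) [ -98. -103.]
t (array([405.4, 215.4]), [404, 214, 4, 4, 15]) [ -70.9 -156.1]
```

View pics/p5.png

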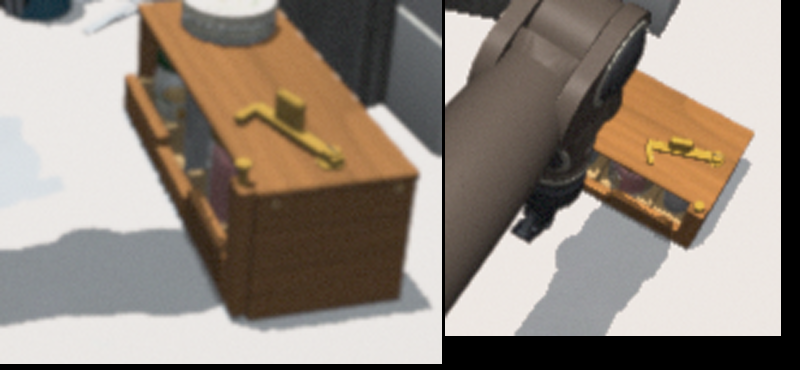

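The tray is home: the stud is at local (-71,-155), close against the carcass in both views. The hook is still parked, with its thumb at about scene (411,226) and top (398,190). Next I locate the thumb.

Run:
```python
from h import *
np.set_printoptions(precision=1,suppress=True)
q=np.load('q.npy');c,sn=np.cos(q[2]),np.sin(q[2])
def loc(p): d=p[:2]-q[:2]; return np.array([c*d[0]+sn*d[1],-sn*d[0]+c*d[1]])
f=dict(np.load('f5.npz'));g=dict(np.load('f5t.npz'))
p=plane(f,(300+291/2.6,190+95/2.6),160);print('thumb s',p,loc(p))
p=plane(g,(300+236/2.4-.3,130+143/2.4-.3),160);print('thumb t',p,loc(p))
p=plane(f,(300+335/2.6,190+157/2.6),134);print('piv s',p,loc(p))
p=plane(g,(300+270/2.4-.3,130+156/2.4-.3),134);print('piv t',p,loc(p))
for l in ((4.5,-145),(4.5,-95),(-45.5,-145)): print(l,q[0]+c*l[0]-sn*l[1],q[1]+sn*l[0]+c*l[1])
s=robot.state();print(s['joint_pos'],s['position'])
```

```text
thumb s [ 499.  -264.9  160. ] [-10.4 -94.8]
thumb t [ 491.9 -265.7  160. ] [-16.9 -97.8]
piv s [ 497.3 -322.6  134. ] [   5.7 -150.2]
piv t [ 497.5 -313.6  134. ] [   3.1 -141.7]
(4.5, -145) 497.8089372137065 -317.2543757333889
(4.5, -95) 513.1462994662168 -269.66482520876986
(-45.5, -145) 450.21938668908734 -301.9170134808786
[-20.6 -12.5 -22.8  79.5   0.   86.9] [ 322.6 -120.9  389.2]
```

The thumb lies about 19° off the parked direction, so the hook starts slightly turned. I'll pinch it across the bar at that angle.

```bash
python3 -m jog '[[0.2,0.17,-0.14,0,0.1],[0.2,0.34,-0.28,0,0.213],[0.2,0.51,-0.42,0,0.213],[0.2,0.693,-0.575,0,0.213],[0.2,0.693,-0.575,0,0.213],[0.2,0.693,-0.575,-0.1,0.213],[0.2,0.693,-0.575,-0.2,0.213],[0.2,0.693,-0.575,-0.306,0.213],[0.2,0.693,-0.575,-0.306,0.213]]'; python3 -m jog '[[-1,0,0,0,0],[-1,0,0,0,0],[-1,0,0,0,0],[-1,0,0,0,0],[-1,0,0,0,0],[-1,0,0,0,0]]' 25
```

```text
time: 23.5
position: [494.8, -266.4, 310.3]
tool_rot: [[-0.026, 1.0, -0.003], [1.0, 0.026, 0.001], [0.002, -0.003, -1.0]]
contact_force: [0.1, 1.3, -0.3]
width: 0.605
grasp_force: 0.0
time: 24.25
position: [496.7, -266.6, 313.4]
tool_rot: [[-0.027, 1.0, 0.003], [1.0, 0.027, -0.001], [-0.001, 0.003, -1.0]]
contact_force: [3.5, 1.1, 6.9]
width: 0.11
grasp_force: 24.9
```

```bash
python3 -m jog '[[-1,-0.018,-0.001,0,0.056],[-1,-0.035,-0.004,0,0.111],[-1,-0.052,-0.009,0,0.167],[-1,-0.069,-0.015,0,0.222],[-1,-0.085,-0.023,0,0.278],[-1,-0.1,-0.031,0,0.333],[-1,-0.115,-0.041,0,0.389],[-1,-0.129,-0.052,0,0.444],[-1,-0.141,-0.064,0,0.5],[-1,-0.153,-0.078,0,0.556]]'; python3 -m jog '[[-1,-0.01,-0.014,0,0.056],[-1,-0.019,-0.03,0,0.111],[-1,-0.028,-0.049,0,0.177],[-1,-0.034,-0.066,0,0.233],[-1,-0.034,-0.066,0,0.233]]'
```

```text
time: 25.5
position: [459.2, -286.0, 313.4]
tool_rot: [[-0.786, 0.618, 0.006], [0.618, 0.786, -0.0], [-0.005, 0.004, -1.0]]
contact_force: [10.2, 2.2, 3.5]
width: 0.113
grasp_force: 26.5
time: 26.12
position: [451.2, -301.6, 313.3]
tool_rot: [[-0.954, 0.298, 0.008], [0.298, 0.954, 0.004], [-0.006, 0.006, -1.0]]
contact_force: [11.7, 8.5, 5.1]
width: 0.114
grasp_force: 24.6
```

```bash
python3 -m jog '[[-1,-0.004,-0.016,0,0.03],[-1,-0.004,-0.016,0,0.03],[-1,-0.004,-0.016,0,0.03]]'; python3 -m jog '[[0,0,0.01,0,-0.02],[0,0,0.01,0,-0.02],[0,0,0.01,0.1,-0.02],[0,0,0.01,0.3,-0.02],[0,-0.3,0.2,0.4,-0.02],[0,-0.6,0.4,0.4,-0.02],[0,-0.6,0.7,0.4,-0.02],[0,-0.6,0.9,0.4,-0.02],[0,-0.6,0.9,0.4,-0.02]]'
python3 - <<'E'
from h import *
f=robot.grab_frame('scene');g=robot.grab_frame('top'); np.savez('f6.npz',**f); np.savez('f6t.npz',**g)
a=cv2.resize(f['frame'][190:330,300:470],None,fx=2.4,fy=2.4,interpolation=cv2.INTER_CUBIC)
b=cv2.resize(g['frame'][160:230,360:440],None,fx=4.8,fy=4.8,interpolation=cv2.INTER_CUBIC)
C=np.zeros((340,800,3),np.uint8); C[:a.shape[0],:a.shape[1]]=a; C[:b.shape[0],412:412+b.shape[1]]=b
cv2.imwrite('pics/p6.png',C[:,:,::-1])
E
```

```text
time: 26.5
position: [450.7, -303.4, 313.3]
tool_rot: [[-0.968, 0.253, 0.01], [0.253, 0.968, 0.011], [-0.007, 0.013, -1.0]]
contact_force: [15.4, 20.7, 6.2]
width: 0.105
grasp_force: 39.8
time: 27.62
position: [296.4, -80.2, 412.0]
tool_rot: [[-0.958, 0.285, -0.0], [0.285, 0.958, -0.001], [-0.0, -0.001, -1.0]]
contact_force: [0.6, 0.1, 0.4]
width: 0.501
grasp_force: 0.0
```

View pics/p6.png

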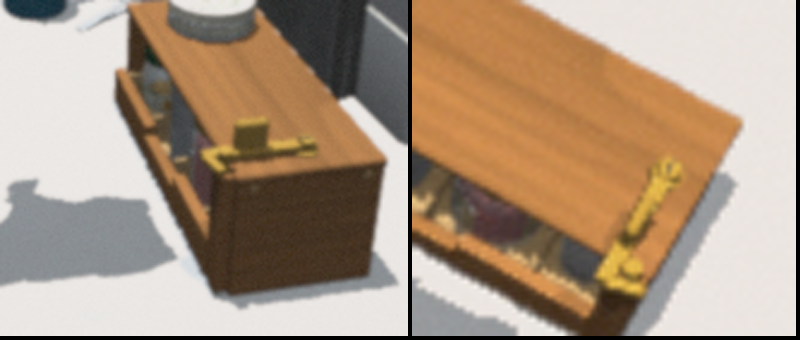

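The hook bar now points along cabinet -x, with its bill in front of the stud (top crop about (625,270)). The tray is home and the robot is clear.

```bash
python3 -c "
from station import robot
print(robot.finish_job())"
```

```text
the job is handed in; nothing more can be done
None
```

I handed the job in at about 28 s: the red jar, canister and honey jar stand upright in the three compartments, the tray is fully home, and the hook is latched in front of the stud; the judge's result was not shown.

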